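# Screw the cradle's lifting eye home with a bar

## Task

The lifting eye of the model-painting cradle has been screwed in by hand and is still short of tight. Take the steel bar from its wooden rest, slide it through the eye's loop and turn the eye clockwise with it, by feel, until the collar bears firmly on the timber: the stiff thread runs at an even effort, the eye is tight when the effort has risen to two or three times that, and at about four times it strips. Then draw the bar out and lay it back in the two notches of its rest, and leave the paint tin, jar and tape where they stand.

Things in the scene. Friction and masses are not known exactly. Their poses are not given: they have to be found in the camera images.
- bar_mid (a point): the bar: round steel bar with rounded ends, 18 mm in diameter, 240 mm long, about 0.45 kg, with two upright flats milled over its middle 65 mm, 15 mm across, for gripping; this point is the middle of its axis, x runs along the bar (both ends are alike)
- rest_mid (a point): the bar's rest: wooden base 200 x 74 x 14 mm with two notched uprights 16 mm thick (32 mm slot, V floor), 75 mm either side of the middle, tops 63 mm over the bench; does not move. This point, 49 mm over the bench, is where the middle of the bar's axis belongs; x runs along the lying bar, z up. The bar is free to be gripped from above between the uprights
- eye_loop (a point): the lifting eye: forged eye screw, upright ring of 11 mm round section, outside 50 mm, round hole 28 mm. This point is the hole's centre; x runs along the hole (either end alike), z up along the screw. Clockwise from above screws it down, 1.75 mm a turn; 0.2 to 1.3 rad remain before the collar touches. A bar straight through has about 0.7 rad of play either way before it binds and turns the ring
- eye_collar (a point): centre of the underside of the eye's round collar, 36 mm across, 8 mm thick, 42 mm below the hole's centre. How the eye turns: stiffly, at about 0.15 N m (0.1 N m is left when the bar is stopped and held), and it stays where it is let go; once the collar bears on the timber the effort climbs by 1 N m per rad. About 0.3 N m is tight; over 0.6 N m (0.4 N m read with the bar held still) strips it
- rail_face (a point): the top face of the cradle's timber rail at the screw's axis, 63 mm over the bench; the collar's underside meets it. Rail 280 mm long (x), 60 mm wide, 45 mm thick, on a plywood base 300 x 150 x 18 mm; low padded saddles, from 102 mm off the screw to both ends, stand 11 mm over the face. The cradle does not move
- tin: bystander: small closed paint tin, 75 mm across, 75 mm tall; origin at the centre of its underside
- jar: bystander: small paint jar with a white lid, 56 mm across, 70 mm tall; origin at the centre of its underside
- tape: bystander: roll of masking tape lying flat, 110 mm across, 36 mm high; origin at the centre of its underside
There are look-alikes about, which are no part of the job. There is more than one size of the part that bears bar_mid; the job needs the largest.

How it is judged:
By the outcome, as a careful person would: the job done as asked, in the order asked, and still so for the second after the job is handed in, with the robot touching nothing.
It also fails if it takes over 72 s, if anything falls off the work surface, if the arm or the gripper's body presses on something with over 40 N, if the wrist force passes 120 N, or if a joint passes its speed limit or range.

## Robot

A 6-joint arm with a two-finger parallel gripper is mounted at the origin on the work surface. World frame = base frame: x ahead of the robot, y to its left, z up, the work surface at z = 0. Lengths are in mm, angles in rad, forces in N, time in s.
With the tool pointing down it reaches from about 250 to 725 mm from the base axis. Payload 4 kg.
Tool frame: the origin (TCP) lies at the very end of the fingers, on their centre line; the grasp point (between the pads) lies 19 mm behind it (grip_point_offset is the distance from the TCP to the grasp point, in mm); z points along the fingers, y is the direction in which the jaws open and shut (so a half turn about z gives the same grasp; the last joint's range is limited). The gripper opens to 85 mm and grips with 20 to 120 N. Pads are 22 mm wide; open, the fingers measure 114 mm over their backs; the gripper's body (76 mm by 85 mm) begins 54 mm behind the grasp point. The pads swing forward as they close: fully open they stand 13 mm farther back than shut.
Start: joints at [-1.292, 0.241, 0.005, 1.335, 0, 1.571], TCP at [137.599, -480.693, 231.306] pointing down, gripper open.
Joint ranges: [-2.72, 2.72], [-1.05, 1.87], [-1.09, 1.28], [-1.99, 2.15], [-1.42, 1.44], [-3.14, 3.14]. Speed limits (rad/s): [2.79, 2.79, 3.14, 3.14, 3.14, 3.14].

## Interface

Orientations are given as a unit quaternion [w, x, y, z].
In Python, from station import sense, snapshot, close_job, find_in, grip_point_offset gives the robot as it stands. The module is installed in compiled form; this text tells all that it offers.
- The arm moves only by the tool play_rows, never from a script. Its argument "steps" is a list that holds one entry, the list of rows, each a list of 7 numbers: the closure in counts, from 0 (fully open) to 255 (shut), then the shift along the tool's x, y, z in mm, then the turn, a rotation vector about the tool's x, y, z in degrees. In form: [[[grip, tx, ty, tz, wx, wy, wz], ...]]. A call has 1 to 20 rows; each row is the pose to reach, as a shift and turn from the pose measured when the call began, along the tool's axes at that moment; what a row does not reach only later rows make up. A row lasts 1/12 s, in which the tool goes at most 41.7 mm and 7.16 degrees, less where a joint would pass 70% of its speed; a pose out of reach is approached as far as the arm can. A call with a gripper value outside its range is refused whole. The fingers move at their own pace and stop on an object; the grip force is fixed at half the most. Time passes only in rows, so rows that repeat a pose let the fingers close. It gives the time, the measured TCP pose, the force and the opening at its end, in the units of the state.
- sense(): the state, without advancing time (a new reading comes with each control period).
- snapshot(name): name is "scene" or "side" or "wrist"; returns a dict with "color" (420x560x3 uint8, blue, green, red), "fx", "fy", "cx", "cy" (pixels), "pose" (4x4, takes a point from camera to world coordinates). Camera axes: x right, y down, z forward; pixel columns grow to the right and rows downward; lengths in mm; the calibration is good to about 2 mm. A picture is of the moment at which its call begins. There is no depth.
- close_job(): hands the job in, once; it reports no verdict.
Trained networks look in the newest picture that a camera, given by its name, has taken for a name from the list of things; names that differ only in an ending like _2 or _b are one class to them, and where a whole thing is asked for, a point or a joint stands for the part that bears it (a point fixed in the world has none). Each returns a list of dicts, best first, with "score" (0 to 1); they miss things now and then, are a little off and sometimes report something else, mostly with a low value. They report only what shows in the picture. A call takes as long as a camera call. They do not tell look-alikes from the thing itself.
- find_in(camera, name): "pixel" ([column, row] in pixels, amid what is visible of it).
The state is a dict: "time": time; "qpos": joint angles; "joint_vel": joint speeds; "joint_torque": joint torques, N m; "ee_pos": TCP position; "ee_rot": TCP orientation; "wrist_force": force on the tool from outside, world axes, zero at the start; "ft_torque": the same for the moment, N m; "finger_gap": opening from 0.0 (shut) to 1.0 (fully open).
Only numpy, scipy, OpenCV 4.12 (cv2) and the standard library are available. Lean on these libraries where they do the work, as an engineer would, in place of code of your own. Each camera call takes 0.05 s, during which the arm holds its last target. There are 200 camera calls.

## Working session

There is one attempt and no reset: what is moved stays moved. The work goes in short steps, Python scripts to look and compute and a tool call to move; the robot and the scene stay as the last step left them, time stands still between calls to the robot, and variables do not carry over. Pictures are saved under pics/ and viewed, about 8 in all and at most 12, crops included, and the job is handed in when it is done.

Besides the shell and the picture viewer there is one more tool, called after ">>>" as name(argument=value, ...) on one line, values as JSON. play_rows: Moves the arm, as the interface text tells. Its arguments: {"type":"object","properties":{"steps":{"type":"array","items":{"type":"array","items":{"type":"array","items":{"type":"number"}}}}},"required":["steps"]}

```bash
mkdir -p pics
cat > h.py <<'E'
import numpy as np, cv2
from station import *
from scipy.spatial.transform import Rotation as R
def ray(s,p):
    d=np.array([(p[0]-s["cx"])/s["fx"],(p[1]-s["cy"])/s["fy"],1.]);T=np.array(s["pose"]);return T[:3,3],T[:3,:3]@d
def atz(s,p,z):
    o,d=ray(s,p);return o+d*(z-o[2])/d[2]
def proj(s,P):
    T=np.array(s["pose"]);c=T[:3,:3].T@(np.array(P)-T[:3,3]);return c[0]/c[2]*s["fx"]+s["cx"],c[1]/c[2]*s["fy"]+s["cy"]
def tri(a,b):
    A=np.zeros((3,3));B=np.zeros(3)
    for o,d in (a,b):
        d=d/np.linalg.norm(d);M=np.eye(3)-np.outer(d,d);A+=M;B+=M@o
    return np.linalg.solve(A,B)
def toolR():
    q=sense()["ee_rot"];return R.from_quat([q[1],q[2],q[3],q[0]])
E
python3 - <<'E'
from h import *
st=sense();print(st["ee_pos"],st["ee_rot"],st["wrist_force"],st["ft_torque"],grip_point_offset)
print(toolR().as_matrix().round(3))
for c in("scene","side"):
    s=snapshot(c);cv2.imwrite(f"pics/{c}0.png",s["color"]);print(c,np.array(s["pose"]).round(2).tolist(),s["fx"],s["fy"],s["cx"],s["cy"])
    for n in("bar_mid","rest_mid","eye_loop","eye_collar","tin","jar","tape"):
        print(n,[(np.round(f["pixel"],1).tolist(),round(f["score"],2)) for f in find_in(c,n)][:5])
E
```

```text
[ 137.42608435 -480.08617983  230.3954303 ] [-1.04443528e-03  9.90300423e-01  1.38938696e-01 -1.39981477e-04] [ 0.33385253 -0.15007975 -0.98788988] [-0.00789987 -0.00054991 -0.02622165] 18.700000000000003
[[ 0.961  0.275 -0.001]
 [ 0.275 -0.961  0.002]
 [ 0.    -0.002 -1.   ]]
scene [[0.17, 0.78, -0.61, 1484.08], [0.98, -0.13, 0.12, -159.11], [0.02, -0.62, -0.79, 1276.94], [0.0, 0.0, 0.0, 1.0]] 524.9869484473792 524.9869484473792 291.2091528417682 210.0499933824812
bar_mid [([323.2, 204.3], 0.65), ([364.6, 269.6], 0.57), ([409.2, 230.8], 0.56)]
rest_mid [([321.5, 210.3], 0.94)]
eye_loop [([235.5, 200.1], 0.73)]
eye_collar [([235.0, 200.3], 0.65)]
tin [([163.0, 199.4], 0.9)]
jar [([388.2, 179.8], 0.88)]
tape [([299.3, 274.8], 0.63)]
side [[-0.98, -0.13, 0.14, 449.41], [-0.19, 0.62, -0.76, 774.92], [0.01, -0.78, -0.63, 719.48], [0.0, 0.0, 0.0, 1.0]] 440.04019009960655 440.04019009960655 271.84685028453225 208.8521782450271
bar_mid [([220.5, 367.6], 0.93), ([293.2, 260.2], 0.84)]
rest_mid [([299.8, 278.3], 0.76)]
eye_loop [([318.6, 176.8], 0.6)]
eye_collar [([316.2, 182.4], 0.57)]
tin [([351.1, 153.8], 0.86)]
jar [([311.7, 370.1], 0.74)]
tape [([206.9, 226.6], 0.67), ([315.0, 181.1], 0.42)]
```

View pics/scene0.png

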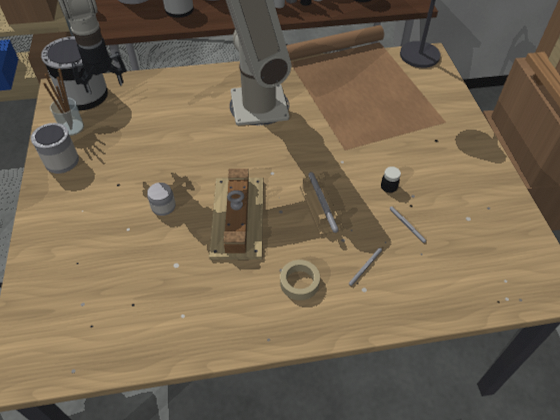

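View pics/side0.png

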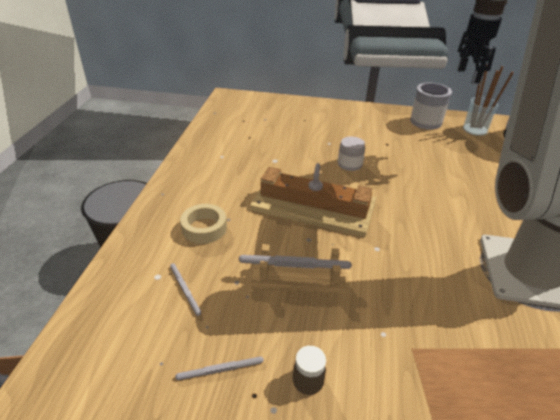

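Scene: the bar in the rest is at (323,204), side (295,262). The look-alikes are loose thin bars at scene (408,225) and (366,268), side (220,368) and (185,290). The eye is at scene (236,199), side (318,177). I choose the thick bar lying in the rest.

Run:
```python
from h import *
S=snapshot("scene");D=snapshot("side")
def g(n,a,b):print(n,tri(ray(S,a),ray(D,b)).round(1))
g("bar",(323.2,204.3),(294,262));g("eye",(235.5,200.1),(318.6,176.8));g("jar",(388.2,179.8),(311.7,370.1));g("tin",(163,199.4),(351.1,153.8));g("tape",(299.3,278),(206.9,226.6))
for p in((311,175),(323.2,204.3),(336,232)):print("sc bar49",atz(S,p,49).round(1))
for p in((240,260),(294,262),(350,265)):print("sd bar49",atz(D,p,49).round(1))
print("eye105",atz(S,(235.5,200.1),95).round(1),atz(D,(318.6,176.8),95).round(1))
a=cv2.resize(S["color"][160:260,200:350],(800,533),interpolation=cv2.INTER_CUBIC)
b=cv2.resize(D["color"][150:290,230:380],(571,533),interpolation=cv2.INTER_CUBIC)
o=np.hstack([a,b]);cv2.imwrite("pics/c1.png",cv2.resize(o,(800,311)))
```

```text
bar [522.8 124.7  42.7]
eye [ 502.3 -135.1   88.5]
jar [452.  354.9  29. ]
tin [ 424.9 -349.7   36.8]
tape [749.1  13.5   9.4]
sc bar49 [410.3 111.7  49. ]
sc bar49 [531.9 124.9  49. ]
sc bar49 [638. 140.  49.]
sd bar49 [632.1 144.4  49. ]
sd bar49 [519.4 126.9  49. ]
sd bar49 [403.  111.5  49. ]
eye105 [ 511.8 -133.8   95. ] [ 499.5 -130.    95. ]
```

View pics/c1.png

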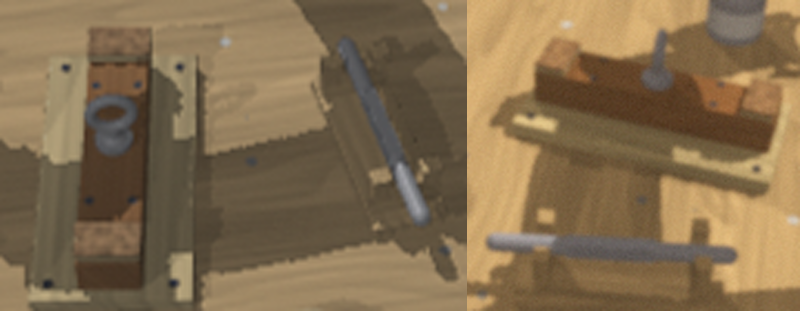

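The crop shows an 18 mm-thick bar with a brighter end lying in the notches, against two thin loose bars on the bench, so the choice holds. The bar's middle is about (522,127,49), yaw about 8°. The eye is at about (505,-133), with its hole running roughly along x.

>>> play_rows(steps=[[[0,387,-250,-20,0,0,-90],[0,387,-250,-20,0,0,-90],[0,387,-250,-20,0,0,-90],[0,387,-250,-20,0,0,-90],[0,387,-250,-20,0,0,-90],[0,387,-250,-20,0,0,-90],[0,387,-250,-20,0,0,-90],[0,387,-250,-20,0,0,-90],[0,387,-250,-20,0,0,-90],[0,387,-250,-20,0,0,-90],[0,387,-250,-20,0,0,-90],[0,387,-250,-20,0,0,-90],[0,387,-250,-20,0,0,-90],[0,387,-250,-20,0,0,-90],[0,387,-250,-20,0,0,-90],[0,387,-250,-20,0,0,-90]]])

```text
time: 2.23
ee_pos: [440.6, -134.2, 251.3]
ee_rot: [0.0, 0.603, 0.798, -0.0]
wrist_force: [-0.1, 0.4, -0.3]
finger_gap: 0.999
```

Run:
```python
from h import *
st=sense();print(st["time"],st["ee_pos"],st["qpos"],st["wrist_force"]);print(toolR().as_matrix().round(3))
W=snapshot("wrist");cv2.imwrite("pics/w1.png",W["color"]);print(np.array(W["pose"]).round(2).tolist(),W["fx"])
for n in("eye_loop","eye_collar","rest_mid","bar_mid"):print(n,[(f["pixel"],f["score"]) for f in find_in("wrist",n)][:3])
print(proj(W,(505,-133,105)))
```

```text
2.2333 [ 440.61526376 -134.16996479  251.32735811] [-2.95522909e-01  1.54204638e-01 -5.09914245e-02  1.36559207e+00
 -9.50489573e-05  9.98912386e-01] [-0.12542493  0.40988186 -0.32916163]
[[-0.273  0.962 -0.   ]
 [ 0.962  0.273 -0.   ]
 [-0.    -0.    -1.   ]]
[[0.96, 0.26, 0.08, 421.0], [0.27, -0.92, -0.27, -63.68], [0.0, 0.28, -0.96, 392.73], [0.0, 0.0, 0.0, 1.0]] 349.36913151860665
eye_loop [([348.5, 212.8], 0.6)]
eye_collar [([348.4, 212.7], 0.55)]
rest_mid []
bar_mid []
(np.float64(350.2352438378542), np.float64(219.45573474190059))
```

View pics/w1.png

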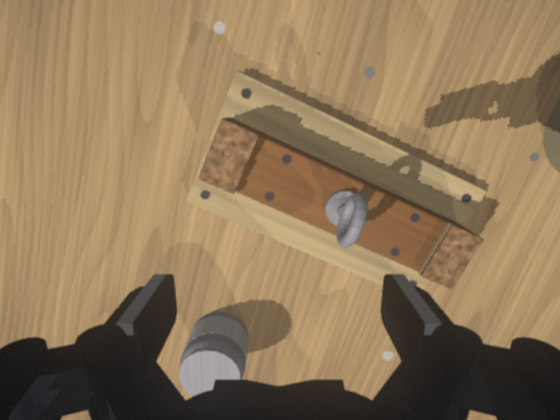

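```bash
cat > fit.py <<'E'
from h import *
from scipy.optimize import minimize
def model(x,y,yaw,s=1,ns=4):
    a=np.linspace(0,2*np.pi,72,endpoint=False);b=np.linspace(0,2*np.pi,16,endpoint=False)
    A,B=np.meshgrid(a,b,indexing='ij');r=19.5+5.5*np.cos(B)
    P=np.stack([5.5*np.sin(B),r*np.cos(A),r*np.sin(A)+42.],-1) # hole along x
    c,sn=np.cos(yaw),np.sin(yaw);M=np.array([[c,-sn,0],[sn,c,0],[0,0,1]])
    return P@M.T+[x,y,63]
def pr(W,P):
    T=np.array(W["pose"]);c=(P-T[:3,3])@T[:3,:3];return np.stack([c[...,0]/c[...,2]*W["fx"]+W["cx"],c[...,1]/c[...,2]*W["fy"]+W["cy"]],-1)
def mask(W,x,y,yaw,box,k=4):
    m=np.zeros(((box[3]-box[1])*k,(box[2]-box[0])*k),np.uint8)
    f=lambda P:((pr(W,P)-box[:2])*k).round().astype(np.int32)
    T=f(model(x,y,yaw))
    for i in range(72):
        cv2.fillConvexPoly(m,cv2.convexHull(np.vstack([T[i],T[(i+1)%72]])),255)
    t=np.linspace(0,2*np.pi,40)
    C=np.vstack([np.stack([x+18*np.cos(t),y+18*np.sin(t),0*t+z],-1) for z in(63,71)])
    cv2.fillConvexPoly(m,cv2.convexHull(f(C)),255)
    S=np.vstack([np.stack([x+7*np.cos(t),y+7*np.sin(t),0*t+z],-1) for z in(71,84)])
    cv2.fillConvexPoly(m,cv2.convexHull(f(S)),255)
    return cv2.resize(m,(box[2]-box[0],box[3]-box[1]),interpolation=cv2.INTER_AREA)/255.
def grey(W,box):
    c=W["color"][box[1]:box[3],box[0]:box[2]].astype(float)
    return ((c[...,2]-c[...,0])<28).astype(float)
def fit(W,x0,box):
    g=grey(W,box);best=None
    for yw in np.radians(range(-90,90,20)):
        f=lambda p:np.abs(mask(W,p[0],p[1],p[2],box)-g).sum()
        r=minimize(f,[x0[0],x0[1],yw],method="Nelder-Mead",options=dict(initial_simplex=np.array([[x0[0],x0[1],yw],[x0[0]+8,x0[1],yw],[x0[0],x0[1]+8,yw],[x0[0],x0[1],yw+.3]])))
        print(np.degrees(r.x[2]).round(1),r.x[:2].round(1),round(r.fun,1))
        if best is None or r.fun<best.fun:best=r
    return best,g
E
python3 - <<'E'
from fit import *
W=snapshot("wrist");p=find_in("wrist","eye_loop")[0]["pixel"];print(atz(W,p,95))
box=(310,170,390,260)
b,g=fit(W,atz(W,p,95)[:2],box);print(b.x,b.fun)
m=mask(W,*b.x,box)
c=W["color"][box[1]:box[3],box[0]:box[2]].copy();d=c.copy();d[(m>.5)&(cv2.erode(m,np.ones((3,3)))<.5)]=(0,255,0)
o=np.hstack([c,d,np.repeat((g*255).astype(np.uint8)[...,None],3,2)]);cv2.imwrite("pics/f1.png",cv2.resize(o,None,fx=3.3,fy=3.3,interpolation=cv2.INTER_CUBIC))
E
```

```text
[ 504.38433864 -129.88225474   95.        ]
-180.8 [ 506.2 -133.2] 91.6
-0.5 [ 506.2 -132.8] 91.5
-0.2 [ 506.1 -133. ] 90.5
-0.4 [ 506.1 -133. ] 90.8
-0.2 [ 506.2 -133.1] 90.2
-0.4 [ 506.1 -133. ] 91.0
-0.6 [ 506.3 -132.9] 90.7
-0.5 [ 506.3 -132.9] 90.7
-0.5 [ 506.2 -132.9] 89.9
[ 5.06245862e+02 -1.32941723e+02 -8.29765460e-03] 89.92941176470588
```

View pics/f1.png

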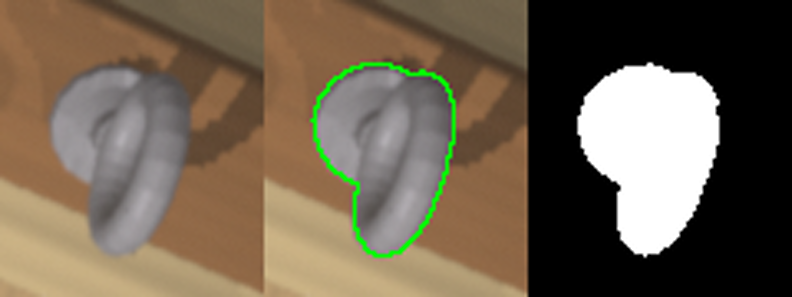

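The model fits the outline well. The eye is at (506.2,-133.0) with hole yaw about -0.5°. Next I go above the bar.

>>> play_rows(steps=[[[0,229,149,60,0,0,-82],[0,229,149,60,0,0,-82],[0,229,149,60,0,0,-82],[0,229,149,60,0,0,-82],[0,229,149,60,0,0,-82],[0,229,149,60,0,0,-82],[0,229,149,60,0,0,-82],[0,229,149,60,0,0,-82],[0,229,149,60,0,0,-82],[0,229,149,60,0,0,-82],[0,229,149,60,0,0,-82],[0,229,149,60,0,0,-82],[0,229,149,60,0,0,-82],[0,229,149,60,0,0,-82]]])

```text
time: 3.75
ee_pos: [521.2, 126.8, 191.3]
ee_rot: [0.0, -0.068, 0.998, -0.0]
wrist_force: [-0.5, 0.1, 0.0]
finger_gap: 0.999
```

Run:
```python
from h import *
st=sense();print(st["time"],st["ee_pos"],st["qpos"]);print(toolR().as_matrix().round(3).tolist())
W=snapshot("wrist");cv2.imwrite("pics/w2.png",W["color"])
for n in("rest_mid","bar_mid"):print(n,[(f["pixel"],f["score"],atz(W,f["pixel"],49).round(1)) for f in find_in("wrist",n)][:3])
print(proj(W,(522,127,49)))
```

```text
3.75 [521.23492285 126.78295834 191.32661327] [ 2.38641860e-01  3.32349736e-01  2.50196365e-02  1.26345403e+00
 -7.00433023e-05  1.02504059e-01]
[[-0.991, -0.136, 0.0], [-0.136, 0.991, -0.0], [-0.0, -0.0, -1.0]]
rest_mid [([285.8, 166.0], 0.75, array([491.3, 129.5,  49. ])), ([278.9, 170.4], 0.7, array([495.6, 124.4,  49. ]))]
bar_mid [([356.5, 366.0], 0.8, array([674.8, 225. ,  49. ])), ([275.9, 169.1], 0.77, array([494.9, 121.9,  49. ])), ([489.1, 290.0], 0.61, array([577.7, 327.7,  49. ]))]
(np.float64(277.6738502401158), np.float64(201.8731644709954))
```

View pics/w2.png

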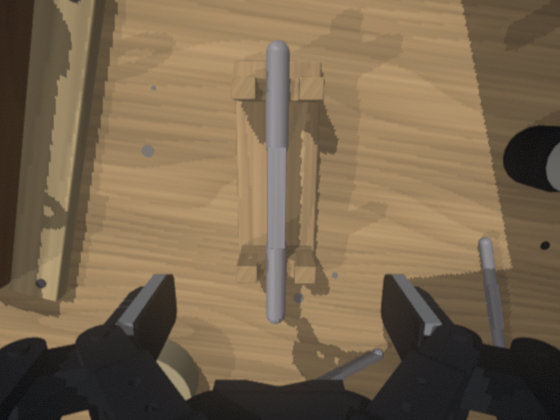

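Wrist: the bar runs from (278,41) to (276,322), with the flats at rows 147–248 near column 277. The rest's uprights are at rows ~80 and ~262.

Run:
```python
from h import *
W=snapshot("wrist")
for p in((278,41),(277.5,147),(277,248),(276,322)):print(atz(W,p,49).round(1))
print("uprights z63",[atz(W,p,63).round(1).tolist() for p in((234,63),(322,63),(236,99),(322,99))])
g=cv2.cvtColor(W["color"],cv2.COLOR_BGR2HSV)[...,1]
for r in(60,110,170,230,305):
    x=np.where(g[r,240:315]<50)[0]+240
    if len(x):print(r,x.min(),x.max(),atz(W,((x.min()+x.max())/2,r),49).round(1))
```

```text
[400.6 110.7  49. ]
[477.1 120.7  49. ]
[563.2 132.   49. ]
[636.8 141.1  49. ]
uprights z63 [[421.4, 81.9, 63.0], [412.9, 144.1, 63.0], [445.5, 85.8, 63.0], [436.9, 148.2, 63.0]]
60 266 288 [413.5 111.7  49. ]
110 266 288 [449.  116.5  49. ]
170 268 285 [495.6 122.4  49. ]
230 268 285 [546.9 129.4  49. ]
305 266 284 [619.1 137.8  49. ]
```

>>> play_rows(steps=[[[0,2,-0.6,40,0,0,0.6],[0,2,-0.6,80,0,0,0.6],[0,2,-0.6,115,0,0,0.6],[0,2,-0.6,145,0,0,0.6],[0,2,-0.6,161,0,0,0.6],[0,2,-0.6,161,0,0,0.6],[80,2,-0.6,161,0,0,0.6],[150,2,-0.6,161,0,0,0.6],[255,2,-0.6,161,0,0,0.6],[255,2,-0.6,161,0,0,0.6],[255,2,-0.6,161,0,0,0.6],[255,2,-0.6,161,0,0,0.6],[255,2,-0.6,161,0,0,0.6],[255,2,-0.6,161,0,0,0.6],[255,2,-0.6,161,0,0,0.6],[255,2,-0.6,161,0,0,0.6]]])

```text
time: 5.28
ee_pos: [520.4, 124.8, 31.7]
ee_rot: [0.001, -0.063, 0.998, -0.001]
wrist_force: [-0.4, -4.3, 6.2]
finger_gap: 0.163
```

>>> play_rows(steps=[[[255,0,0,-15,0,0,0],[255,0,0,-35,0,0,0],[255,0,0,-65,0,0,0],[255,0,0,-100,0,0,0],[255,0,0,-135,0,0,0],[255,0,0,-150,0,0,0],[255,0,0,-150,0,0,0],[255,0,0,-150,0,0,0]]])

```text
time: 5.95
ee_pos: [519.8, 125.3, 181.4]
ee_rot: [0.001, -0.063, 0.998, -0.001]
wrist_force: [-0.5, 0.2, -5.5]
finger_gap: 0.162
```

Run:
```python
from h import *
st=sense();print({k:np.round(st[k],3).tolist() for k in("time","ee_pos","qpos","wrist_force","ft_torque","finger_gap")});print(toolR().as_matrix().round(4).tolist())
W=snapshot("wrist");cv2.imwrite("pics/w3.png",W["color"]);p=np.array(st["ee_pos"])+[0,0,18.7]
T=toolR().as_matrix()
for k in(-120,0,120):print(k,np.round(proj(W,p+T[:,0]*k),1))
```

```text
{'time': 5.95, 'ee_pos': [519.772, 125.261, 181.384], 'qpos': [0.238, 0.333, -0.001, 1.235, -0.002, 0.112], 'wrist_force': [-0.451, 0.225, -5.517], 'ft_torque': [-0.041, 0.02, -0.003], 'finger_gap': 0.162}
[[-0.9921, -0.1254, 0.0028], [-0.1254, 0.9921, -0.0016], [-0.0026, -0.002, -1.0]]
-120 [277.  516.6]
0 [276.5 301.5]
120 [275.5 -57. ]
```

View pics/w3.png

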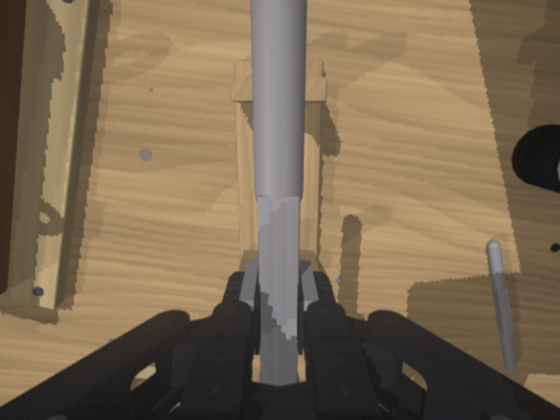

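Held square and centred at column ~279. Next is the pre-insert pose in front of the eye.

>>> play_rows(steps=[[[255,20,-25,0,0,0,1],[255,45,-55,0,0,0,3],[255,70,-86,0,0,0,5],[255,95,-117,0,0,0,7.7],[255,120,-148,0,0,0,7.7],[255,145,-179,0,0,0,7.7],[255,170,-210,0,0,0,7.7],[255,191,-236,0,0,0,7.7],[255,191,-236,15,0,0,7.7],[255,191,-236,40,0,0,7.7],[255,191,-236,65,0,0,7.7],[255,191,-236,85,0,0,7.7],[255,191,-236,95,0,0,7.7],[255,191,-236,95,0,0,7.7],[255,191,-236,95,0,0,7.7]]])

```text
time: 7.25
ee_pos: [356.5, -132.5, 83.6]
ee_rot: [-0.003, 0.004, 1.0, -0.0]
wrist_force: [-0.8, 0.4, -4.0]
finger_gap: 0.164
```

Run:
```python
from h import *
st=sense();print({k:np.round(st[k],3).tolist() for k in("time","ee_pos","qpos","wrist_force","ft_torque","finger_gap")});T=toolR().as_matrix();print(T.round(4).tolist())
D=snapshot("side");S=snapshot("scene")
c=cv2.resize(D["color"][120:240,270:430],(400,300),interpolation=cv2.INTER_CUBIC)
e=cv2.resize(S["color"][140:260,170:330],(400,300),interpolation=cv2.INTER_CUBIC)
cv2.imwrite("pics/s4.png",np.hstack([c,e]))
```

```text
{'time': 7.25, 'ee_pos': [356.499, -132.483, 83.646], 'qpos': [-0.354, 0.149, -0.531, 0.896, -0.002, -0.345], 'wrist_force': [-0.769, 0.37, -3.981], 'ft_torque': [0.035, -0.008, -0.024], 'finger_gap': 0.164}
[[-0.9999, 0.0087, -0.0058], [0.0087, 1.0, -0.0003], [0.0058, -0.0004, -1.0]]
```

View pics/s4.png

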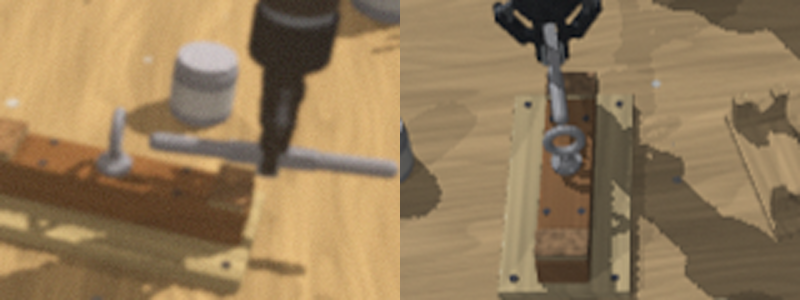

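Side and scene crops show the bar's end (155,140 in the side crop) lined up with the eye's hole, a few mm low. I raise 3.5 mm, level it, and insert.

>>> play_rows(steps=[[[255,0,0,-3.5,0,-0.3,0],[255,-5,0,-3.5,0,-0.3,0],[255,-12,0,-3.5,0,-0.3,0],[255,-20,0,-3.5,0,-0.3,0],[255,-28,0,-3.5,0,-0.3,0],[255,-36,0,-3.5,0,-0.3,0],[255,-44,0,-3.5,0,-0.3,0],[255,-44,0,-3.5,0,-0.3,0]]])

```text
time: 8.02
ee_pos: [405.2, -133.9, 89.1]
ee_rot: [0.003, 0.004, 1.0, -0.001]
wrist_force: [0.5, -0.6, -4.5]
finger_gap: 0.161
```

>>> play_rows(steps=[[[255,-8,0.5,1.5,0,0.2,0],[255,-17,0.5,1.5,0,0.2,0],[255,-26,0.5,1.5,0,0.2,0],[255,-34,0.5,1.5,0,0.2,0],[255,-36,0.5,1.5,0,0.2,0],[255,-36,0.5,1.5,0,0.2,0],[255,-36,0.5,1.5,0,0.2,0]]])

```text
time: 8.6
ee_pos: [440.9, -133.5, 87.6]
ee_rot: [0.001, 0.004, 1.0, -0.001]
wrist_force: [0.2, -0.2, -4.9]
finger_gap: 0.163
```

```bash
cat > plan.py <<'E'
from h import *
import sys
E0=np.array([506.2,-133.0]);L=None
def tau(st=None):
    st=st or sense();f=np.array(st["wrist_force"]);t=np.array(st["ft_torque"]);p=np.array(st["ee_pos"])
    r=(p[:2]-E0)/1000
    return t[2]+r[0]*f[1]-r[1]*f[0]
def state():
    st=sense();T=toolR().as_matrix();d=np.array(st["ee_pos"][:2])-E0
    b=-T[:2,0] # bar direction grip->eye
    print({k:np.round(st[k],3).tolist() for k in("time","ee_pos","qpos","wrist_force","ft_torque","finger_gap")})
    print("yaw%180",round(np.degrees(np.arctan2(b[1],b[0])),2),"grip ang",round(np.degrees(np.arctan2(d[1],d[0])),2),"r",np.hypot(*d).round(1),"lat off",round(d[0]*-b[1]+d[1]*b[0],2),"tz",T[:,2].round(4),"TAU",round(tau(st),4))
def swing(angs,r=66,z=None):
    """target bar yaw (deg, grip->eye dir) list -> rows"""
    st=sense();T=toolR();p=np.array(st["ee_pos"])
    for a in angs:
        u=np.array([np.cos(np.radians(a)),np.sin(np.radians(a))])
        tp=np.array([*(E0-r*u),p[2] if z is None else z])
        Rt=np.array([[-u[0],-u[1],0],[-u[1],u[0],0],[0,0,-1]]).T.copy()
        Rt=np.column_stack([[-u[0],-u[1],0],[-u[1],u[0],0],[0,0,-1]])
        d=T.inv().apply(tp-p);w=(T.inv()*R.from_matrix(Rt)).as_rotvec(degrees=True)
        print(a,[255]+np.round(d,1).tolist()+np.round(w,1).tolist())
E
python3 - <<'E'
from plan import *
state();swing([-10,-20,-30,-35])
E
```

```text
{'time': 8.6, 'ee_pos': [440.908, -133.547, 87.614], 'qpos': [-0.293, 0.282, -0.342, 0.945, -0.002, -0.285], 'wrist_force': [0.166, -0.248, -4.871], 'ft_torque': [-0.034, 0.036, -0.013], 'finger_gap': 0.163}
yaw%180 -0.43 grip ang -179.52 r 65.3 lat off -1.04 tz [ 0.002  -0.0025 -1.    ] TAU 0.0029
-10 [255, -0.2, 12.0, -0.0, -0.1, 0.1, 9.6]
-20 [255, -3.1, 23.1, -0.1, -0.1, 0.1, 19.6]
-30 [255, -7.9, 33.6, -0.1, -0.1, 0.2, 29.6]
-35 [255, -10.9, 38.5, -0.1, -0.1, 0.2, 34.6]
```

>>> play_rows(steps=[[[255,-0.1,6,0,-0.1,0.1,4.8],[255,-0.2,12,0,-0.1,0.1,9.6],[255,-1.5,17.7,0,-0.1,0.1,14.6],[255,-3.1,23.1,0,-0.1,0.1,19.6],[255,-5.4,28.4,0,-0.1,0.1,24.6],[255,-7.9,33.6,0,-0.1,0.2,29.6],[255,-7.9,33.6,0,-0.1,0.2,29.6],[255,-7.9,33.6,0,-0.1,0.2,29.6]]])

```text
time: 9.27
ee_pos: [448.6, -100.0, 87.5]
ee_rot: [-0.001, 0.258, 0.966, -0.0]
wrist_force: [-0.6, 0.4, -4.8]
finger_gap: 0.162
```

Run:
```python
from plan import *
state();swing([-33,-36,-39,-42,-45,-48,-51,-54,-57,-60])
```

```text
{'time': 9.267, 'ee_pos': [448.606, -99.967, 87.531], 'qpos': [-0.219, 0.283, -0.34, 0.949, -0.0, 0.303], 'wrist_force': [-0.626, 0.364, -4.837], 'ft_torque': [-0.044, 0.092, -0.007], 'finger_gap': 0.162}
yaw%180 -29.88 grip ang 150.16 r 66.4 lat off -0.06 tz [-1.3e-03 -2.0e-04 -1.0e+00] TAU -0.0077
-33 [255, -0.5, 3.6, -0.0, -0.0, -0.1, 3.1]
-36 [255, -0.8, 7.1, -0.0, -0.0, -0.1, 6.1]
-39 [255, -1.2, 10.5, -0.0, -0.1, -0.1, 9.1]
-42 [255, -1.9, 13.9, -0.0, -0.1, -0.1, 12.1]
-45 [255, -2.7, 17.3, -0.0, -0.1, -0.1, 15.1]
-48 [255, -3.7, 20.6, -0.0, -0.1, -0.1, 18.1]
-51 [255, -4.8, 23.8, -0.0, -0.1, -0.1, 21.1]
-54 [255, -6.2, 27.0, -0.0, -0.1, -0.1, 24.1]
-57 [255, -7.6, 30.1, -0.0, -0.1, -0.1, 27.1]
-60 [255, -9.3, 33.2, -0.0, -0.1, -0.0, 30.1]
```

>>> play_rows(steps=[[[255,-0.5,3.6,0,0,0,3.1],[255,-0.8,7.1,0,0,0,6.1],[255,-1.2,10.5,0,0,0,9.1],[255,-1.9,13.9,0,0,0,12.1],[255,-1.9,13.9,0,0,0,12.1],[255,-1.9,13.9,0,0,0,12.1]]])

```text
time: 9.77
ee_pos: [456.6, -89.2, 87.4]
ee_rot: [-0.001, 0.357, 0.934, -0.001]
wrist_force: [-0.8, -0.6, -4.3]
finger_gap: 0.163
```

Run:
```python
from plan import *
state();swing([-45,-48,-51,-54,-57,-60])
```

```text
{'time': 9.767, 'ee_pos': [456.574, -89.236, 87.415], 'qpos': [-0.192, 0.293, -0.326, 0.954, -0.001, 0.538], 'wrist_force': [-0.817, -0.625, -4.281], 'ft_torque': [-0.054, 0.063, -0.009], 'finger_gap': 0.163}
yaw%180 -41.86 grip ang 138.59 r 66.2 lat off -0.52 tz [-2.2e-03 -5.0e-04 -1.0e+00] TAU 0.0578
-45 [255, -0.3, 4.1, -0.0, -0.1, -0.1, 3.1]
-48 [255, -0.5, 7.6, -0.0, -0.1, -0.1, 6.1]
-51 [255, -1.0, 11.0, -0.0, -0.1, -0.1, 9.1]
-54 [255, -1.6, 14.4, -0.0, -0.1, -0.1, 12.1]
-57 [255, -2.5, 17.8, -0.0, -0.1, -0.1, 15.1]
-60 [255, -3.4, 21.1, -0.0, -0.1, -0.1, 18.1]
```

>>> play_rows(steps=[[[255,-0.3,2,0,0,0,1.6],[255,-0.3,4.1,0,0,0,3.1],[255,-0.4,5.9,0,0,0,4.6],[255,-0.5,7.6,0,0,0,6.1],[255,-0.5,7.6,0,0,0,6.1],[255,-0.5,7.6,0,0,0,6.1],[255,-0.5,7.6,0,0,0,6.1]]])

```text
time: 10.35
ee_pos: [461.5, -84.4, 87.3]
ee_rot: [-0.001, 0.406, 0.914, -0.001]
wrist_force: [-0.4, -1.7, -4.6]
finger_gap: 0.167
```

Run:
```python
from plan import *
state();swing([-50,-52,-54,-56,-58])
```

```text
{'time': 10.35, 'ee_pos': [461.526, -84.398, 87.301], 'qpos': [-0.18, 0.301, -0.315, 0.957, -0.002, 0.656], 'wrist_force': [-0.44, -1.663, -4.602], 'ft_torque': [-0.422, 0.224, -0.0], 'finger_gap': 0.167}
yaw%180 -47.91 grip ang 132.59 r 66.0 lat off -0.57 tz [-0.0029 -0.0012 -1.    ] TAU 0.0953
-50 [255, -0.1, 3.0, -0.0, -0.2, -0.1, 2.1]
-52 [255, -0.2, 5.3, -0.0, -0.2, -0.1, 4.1]
-54 [255, -0.4, 7.6, -0.0, -0.2, -0.1, 6.1]
-56 [255, -0.7, 9.9, -0.0, -0.2, -0.0, 8.1]
-58 [255, -1.0, 12.1, -0.0, -0.2, -0.0, 10.1]
```

Held reading 0.095 N m, the even thread effort, as stated. I continue in small steps.

>>> play_rows(steps=[[[255,-0.1,3,0,0,0,2.1],[255,-0.2,5.3,0,0,0,4.1],[255,-0.4,7.6,0,0,0,6.1],[255,-0.7,9.9,0,0,0,8.1],[255,-0.7,9.9,0,0,0,8.1],[255,-0.7,9.9,0,0,0,8.1],[255,-0.7,9.9,0,0,0,8.1]]])

```text
time: 10.93
ee_pos: [469.0, -78.6, 87.2]
ee_rot: [-0.001, 0.469, 0.883, -0.001]
wrist_force: [-1.7, -1.3, -4.5]
finger_gap: 0.163
```

Run:
```python
from plan import *
state();swing([-58,-60,-62,-64,-66])
```

```text
{'time': 10.933, 'ee_pos': [468.998, -78.552, 87.21], 'qpos': [-0.165, 0.312, -0.299, 0.963, -0.002, 0.812], 'wrist_force': [-1.695, -1.321, -4.546], 'ft_torque': [-0.459, 0.296, -0.008], 'finger_gap': 0.163}
yaw%180 -55.96 grip ang 124.34 r 65.9 lat off -0.35 tz [-0.0034 -0.0015 -1.    ] TAU 0.1339
-58 [255, 0.0, 2.7, -0.0, -0.2, -0.0, 2.0]
-60 [255, -0.1, 5.0, -0.0, -0.2, -0.0, 4.0]
-62 [255, -0.3, 7.3, -0.0, -0.2, -0.0, 6.0]
-64 [255, -0.6, 9.6, -0.0, -0.2, -0.0, 8.0]
-66 [255, -1.0, 11.9, -0.0, -0.2, -0.0, 10.0]
```

```bash
cat >> plan.py <<'E'
def avg(n=6):
    v=[tau()]
    for _ in range(n): snapshot("side"); v.append(tau())
    print("tau avg",np.mean(v).round(4),"sd",np.std(v).round(4))
E
python3 - <<'E'
from plan import *
avg(8)
E
```

```text
tau avg 0.0966 sd 0.0503
```

>>> play_rows(steps=[[[255,0,2,0,0,0,1.6],[255,-0.1,4.3,0,0,0,3.3],[255,-0.2,6.2,0,0,0,5],[255,-0.2,6.2,0,0,0,5],[255,-0.2,6.2,0,0,0,5],[255,-0.2,6.2,0,0,0,5]]])

```text
time: 11.83
ee_pos: [474.1, -75.3, 87.1]
ee_rot: [-0.001, 0.507, 0.862, -0.002]
wrist_force: [-2.3, -3.5, -4.1]
finger_gap: 0.162
```

Run:
```python
from plan import *
avg(6);state();swing([-63,-65,-67,-69])
```

```text
tau avg 0.171 sd 0.0342
{'time': 12.133, 'ee_pos': [474.171, -75.25, 87.12], 'qpos': [-0.156, 0.321, -0.287, 0.967, -0.002, 0.909], 'wrist_force': [-3.175, -3.194, -4.097], 'ft_torque': [-0.769, 0.546, -0.122], 'finger_gap': 0.16}
yaw%180 -61.01 grip ang 119.01 r 66.0 lat off -0.03 tz [-0.0036 -0.0016 -1.    ] TAU 0.1631
-63 [255, -0.1, 2.3, -0.0, -0.2, -0.0, 2.0]
-65 [255, -0.2, 4.6, -0.0, -0.2, -0.0, 4.0]
-67 [255, -0.4, 6.9, -0.0, -0.2, -0.0, 6.0]
-69 [255, -0.7, 9.2, -0.0, -0.2, -0.0, 8.0]
```

Effort is rising: 0.171 held, about 0.26 turning. The collar has met the timber, so smaller steps now.

>>> play_rows(steps=[[[255,0,1.6,0,0,0,1.4],[255,-0.1,3.1,0,0,0,2.7],[255,-0.2,4.6,0,0,0,4],[255,-0.2,4.6,0,0,0,4],[255,-0.2,4.6,0,0,0,4],[255,-0.2,4.6,0,0,0,4]]])

```text
time: 12.63
ee_pos: [478.2, -73.2, 87.0]
ee_rot: [-0.001, 0.537, 0.843, -0.002]
wrist_force: [-2.6, -4.3, -3.8]
finger_gap: 0.161
```

Run:
```python
from plan import *
avg(14);state()
```

```text
tau avg 0.2217 sd 0.0346
{'time': 13.333, 'ee_pos': [478.226, -73.204, 87.074], 'qpos': [-0.151, 0.327, -0.277, 0.97, -0.002, 0.984], 'wrist_force': [-3.492, -3.111, -4.272], 'ft_torque': [-0.723, 0.554, -0.107], 'finger_gap': 0.163}
yaw%180 -65.02 grip ang 115.07 r 66.0 lat off -0.1 tz [-0.0038 -0.0016 -1.    ] TAU 0.1892
```

>>> play_rows(steps=[[[255,0,1.2,0,0,0,1],[255,0,2.4,0,0,0,2],[255,0,2.4,0,0,0,2],[255,0,2.4,0,0,0,2],[255,0,2.4,0,0,0,2]]])

```text
time: 13.75
ee_pos: [480.4, -72.2, 87.0]
ee_rot: [-0.001, 0.552, 0.834, -0.002]
wrist_force: [-2.1, -3.2, -5.2]
finger_gap: 0.167
```

Run:
```python
from plan import *
avg(16);state();swing([-62,-55,-48,-41,-34,-28])
```

```text
tau avg 0.2282 sd 0.0483
{'time': 14.55, 'ee_pos': [480.382, -72.214, 87.051], 'qpos': [-0.148, 0.331, -0.272, 0.972, -0.002, 1.022], 'wrist_force': [-2.574, -3.661, -4.741], 'ft_torque': [-0.825, 0.578, -0.089], 'finger_gap': 0.161}
yaw%180 -67.02 grip ang 113.01 r 66.0 lat off -0.04 tz [-0.0038 -0.0017 -1.    ] TAU 0.1624
-62 [255, -0.3, -5.7, 0.0, -0.2, -0.0, -5.0]
-55 [255, -1.5, -13.7, 0.1, -0.2, -0.0, -12.0]
-48 [255, -3.6, -21.5, 0.1, -0.2, -0.0, -19.0]
-41 [255, -6.7, -28.9, 0.1, -0.2, -0.1, -26.0]
-34 [255, -10.7, -35.9, 0.2, -0.2, -0.1, -33.0]
-28 [255, -14.8, -41.5, 0.2, -0.2, -0.1, -39.0]
```

Held 0.228 N m, about 0.34 turning: 2.3 times the running effort, so the eye is tight. I swing the bar back to the middle of its play.

>>> play_rows(steps=[[[255,-0.3,-5.7,0,-0.2,0,-5],[255,-1.5,-13.7,0,-0.2,0,-12],[255,-3.6,-21.5,0.1,-0.2,0,-19],[255,-6.7,-28.9,0.1,-0.2,-0.1,-26],[255,-10.7,-35.9,0.2,-0.2,-0.1,-33],[255,-14.8,-41.5,0.2,-0.2,-0.1,-39],[255,-14.8,-41.5,0.2,-0.2,-0.1,-39],[255,-14.8,-41.5,0.2,-0.2,-0.1,-39],[255,-14.8,-41.5,0.2,-0.2,-0.1,-39]]])

```text
time: 15.3
ee_pos: [449.2, -101.4, 87.4]
ee_rot: [0.001, 0.243, 0.97, 0.0]
wrist_force: [0.6, 0.5, -4.1]
finger_gap: 0.163
```

Run:
```python
from plan import *
avg(3);state()
for r in(80,110,146):swing([-27],r)
W=snapshot("scene");cv2.imwrite("pics/s5.png",cv2.resize(W["color"][140:260,170:330],(640,480),interpolation=cv2.INTER_CUBIC))
```

```text
tau avg -0.0101 sd 0.035
{'time': 15.45, 'ee_pos': [448.561, -101.514, 87.126], 'qpos': [-0.223, 0.282, -0.342, 0.945, 0.0, 0.267], 'wrist_force': [-0.925, 0.117, -4.506], 'ft_torque': [-0.027, 0.067, -0.022], 'finger_gap': 0.163}
yaw%180 -28.03 grip ang 151.35 r 65.7 lat off 0.7 tz [ 7.e-04 -1.e-04 -1.e+00] TAU 0.0003
-27 [255, 14.3, -2.1, -0.0, 0.0, 0.0, -1.0]
-27 [255, 44.3, -2.7, -0.0, 0.0, 0.0, -1.0]
-27 [255, 80.3, -3.3, -0.1, 0.0, 0.0, -1.0]
```

View pics/s5.png

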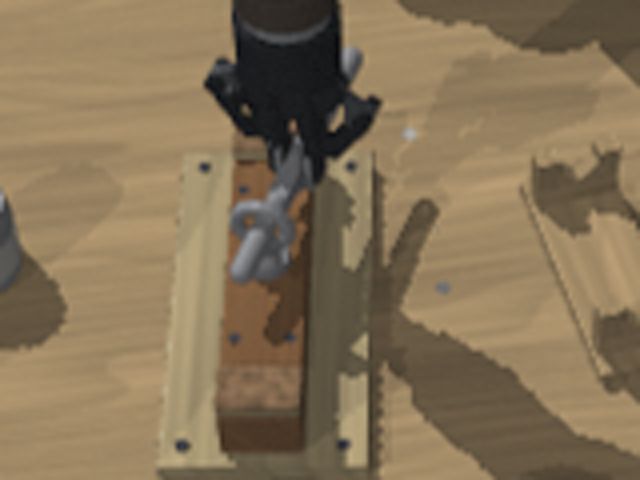

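The bar runs freely through the ring at (262,225), with its tip showing at (245,265) and no load. I draw it out along its own axis and then lift.

>>> play_rows(steps=[[[255,6,-0.5,0,0,0,0],[255,16,-0.7,0,0,0,0],[255,28,-0.7,0,0,0,0],[255,40,-0.7,0,0,0,0],[255,52,-0.7,0,0,0,0],[255,64,-0.7,0,0,0,0],[255,75,-0.7,0,0,0,0],[255,84,-0.7,0,0,0,0],[255,84,-0.7,0,0,0,0],[255,84,-0.7,0,0,0,0],[255,84,-0.7,-20,0,0,0],[255,84,-0.7,-50,0,0,0],[255,84,-0.7,-80,0,0,0],[255,84,-0.7,-95,0,0,0],[255,84,-0.7,-95,0,0,0],[255,84,-0.7,-95,0,0,0]]])

```text
time: 16.83
ee_pos: [375.1, -63.0, 182.5]
ee_rot: [0.002, 0.242, 0.97, 0.0]
wrist_force: [-0.3, 0.5, -5.4]
finger_gap: 0.162
```

```bash
cat >> plan.py <<'E'
def goto(x,y,z,yaw,n=1):
    st=sense();T=toolR();p=np.array(st["ee_pos"]);c,s=np.cos(np.radians(yaw)),np.sin(np.radians(yaw))
    Rt=np.column_stack([[c,s,0],[s,-c,0],[0,0,-1]])
    print([255]+np.round(T.inv().apply(np.array([x,y,z])-p),1).tolist()+np.round((T.inv()*R.from_matrix(Rt)).as_rotvec(degrees=True),1).tolist())
E
python3 - <<'E'
from plan import *
state();goto(520,125.2,181.4,187.2)
E
```

```text
{'time': 16.833, 'ee_pos': [375.121, -63.049, 182.505], 'qpos': [-0.166, 0.032, -0.371, 1.164, -0.0, 0.323], 'wrist_force': [-0.297, 0.454, -5.384], 'ft_torque': [-0.052, 0.063, -0.058], 'finger_gap': 0.162}
yaw%180 -28.04 grip ang 151.91 r 148.6 lat off 0.12 tz [ 3.3e-03 -8.0e-04 -1.0e+00] TAU -0.0962
[255, -39.4, 234.3, 1.4, -0.0, 0.2, -35.2]
```

>>> play_rows(steps=[[[255,-4,23,1,0,0,-4],[255,-9,54,1,0,0,-10],[255,-15,90,1,0,0,-16],[255,-21,125,1,0,0,-22],[255,-27,160,1,0,0.1,-28],[255,-33,195,1,0,0.2,-34],[255,-38,223,1.4,0,0.2,-35.2],[255,-39.4,234.3,1.4,0,0.2,-35.2],[255,-39.4,234.3,1.4,0,0.2,-35.2],[255,-39.4,234.3,1.4,0,0.2,-35.2],[255,-39.4,234.3,1.4,0,0.2,-35.2]]])

```text
time: 17.75
ee_pos: [518.5, 124.2, 179.7]
ee_rot: [-0.002, -0.062, 0.998, -0.001]
wrist_force: [0.2, 0.0, -5.1]
finger_gap: 0.164
```

Run:
```python
from plan import *
state();goto(520.0,125.2,45,187.2);goto(520.0,125.2,31.5,187.2)
W=snapshot("wrist");cv2.imwrite("pics/w6.png",W["color"])
```

```text
{'time': 17.75, 'ee_pos': [518.496, 124.198, 179.736], 'qpos': [0.235, 0.336, -0.0, 1.238, -0.001, 0.111], 'wrist_force': [0.225, 0.008, -5.121], 'ft_torque': [-0.015, -0.019, -0.008], 'finger_gap': 0.164}
yaw%180 7.11 grip ang 87.26 r 257.5 lat off 253.69 tz [-0.004  -0.0016 -1.    ] TAU -0.0655
[255, -2.2, 1.0, 134.7, -0.1, -0.2, -0.1]
[255, -2.2, 1.0, 148.2, -0.1, -0.2, -0.1]
```

View pics/w6.png

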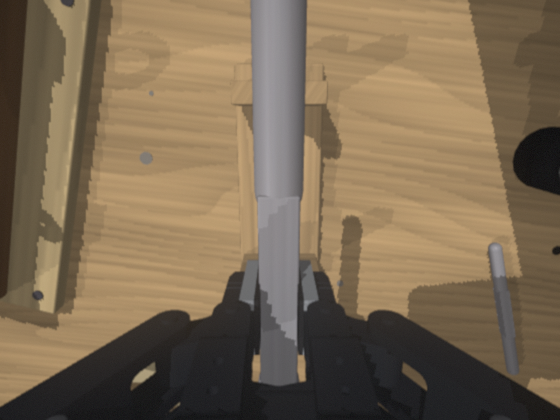

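The bar sits in the grip exactly as when it was lifted (flat's end at row 196) and is over the rest. I lower it.

>>> play_rows(steps=[[[255,-2.2,1,30,-0.1,-0.2,-0.1],[255,-2.2,1,65,-0.1,-0.2,-0.1],[255,-2.2,1,100,-0.1,-0.2,-0.1],[255,-2.2,1,125,-0.1,-0.2,-0.1],[255,-2.2,1,136,-0.1,-0.2,-0.1],[255,-2.2,1,142,-0.1,-0.2,-0.1],[255,-2.2,1,146,-0.1,-0.2,-0.1],[255,-2.2,1,147.5,-0.1,-0.2,-0.1],[255,-2.2,1,147.5,-0.1,-0.2,-0.1],[255,-2.2,1,147.5,-0.1,-0.2,-0.1]]])

```text
time: 18.63
ee_pos: [521.4, 125.2, 34.1]
ee_rot: [0.002, -0.063, 0.998, 0.001]
wrist_force: [-0.4, 0.2, -5.3]
finger_gap: 0.166
```

>>> play_rows(steps=[[[255,1,0,1.2,0,0,0],[255,1,0,2.5,0,0,0],[255,1,0,2.5,0,0,0],[255,1,0,2.5,0,0,0]]])

```text
time: 18.97
ee_pos: [520.8, 125.1, 32.1]
ee_rot: [0.002, -0.063, 0.998, 0.001]
wrist_force: [-0.2, -1.6, -3.1]
finger_gap: 0.169
```

>>> play_rows(steps=[[[255,0,0,0.4,0,0,0],[200,0,0,0.4,0,0,0],[180,0,0,0.4,0,0,0],[120,0,0,0.4,0,0,0],[60,0,0,0.4,0,0,0],[0,0,0,0.4,0,0,0],[0,0,0,0.4,0,0,0],[0,0,0,0.4,0,0,0],[0,0,0,0.4,0,0,0],[0,0,0,-20,0,0,0],[0,0,0,-50,0,0,0],[0,0,0,-90,0,0,0],[0,0,0,-130,0,0,0],[0,0,0,-160,0,0,0],[0,0,0,-160,0,0,0],[0,0,0,-160,0,0,0]]])

```text
time: 20.3
ee_pos: [521.8, 125.2, 194.5]
ee_rot: [0.005, -0.063, 0.998, 0.001]
wrist_force: [0.5, 0.0, -0.3]
finger_gap: 1.002
```

Run:
```python
from fit import *
W=snapshot("wrist");S=snapshot("scene")
cv2.imwrite("pics/end.png",np.hstack([cv2.resize(W["color"],(400,300)),cv2.resize(S["color"],(400,300))]))
g=cv2.cvtColor(W["color"],cv2.COLOR_BGR2HSV)[...,1]
for r in(60,110,170,230,300):
    x=np.where(g[r,240:315]<50)[0]+240
    if len(x):print(r,x.min(),x.max(),atz(W,((x.min()+x.max())/2,r),49).round(1))
col=g[:,277]<50;y=np.where(col[:340])[0];print("ends",y.min(),y.max(),atz(W,(277,y.min()),49).round(1),atz(W,(277,y.max()),49).round(1))
for n in("tin","jar","tape"):print(n,[np.round(f["pixel"],1).tolist() for f in find_in("scene",n)][:1])
st=sense();print(st["ee_pos"],st["wrist_force"],st["finger_gap"],st["time"])
```

```text
60 266 288 [414.9 111.8  49. ]
110 267 288 [450.7 116.6  49. ]
170 269 286 [497.7 122.5  49. ]
230 269 286 [549.8 128.9  49. ]
300 269 287 [618.  137.9  49. ]
ends 39 319 [400.6 110.   49. ] [638.2 139.4  49. ]
tin [[159.8, 199.6]]
jar [[390.7, 181.7]]
tape [[300.9, 290.0]]
[519.01224484 124.55957015 190.11218514] [0.06849519 0.10730466 0.06503864] 1.0042171656253018 20.55
```

View pics/end.png

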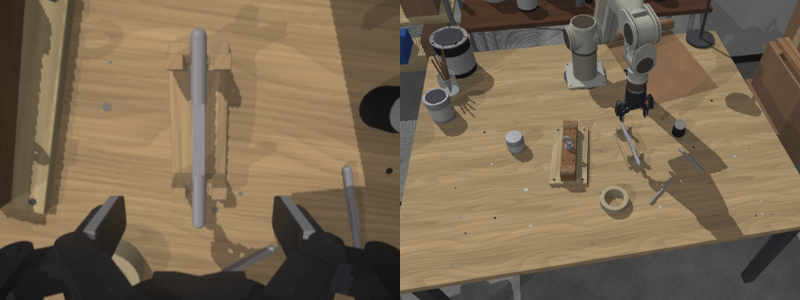

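The bar lies in both notches as it did before, and the tin, jar and tape stand where they were. The gripper is clear and touching nothing, so I hand in.

```bash
python3 -c "
from station import *
print(close_job())"
```

```text
the job is handed in; nothing more can be done
None
```

The eye is tightened, the bar is back in its rest, and the job was handed in at about 20.5 s of the 72 s allowed.

- **Tightening:** I gripped the large bar by its flats, slid it through the eye and turned clockwise. The even thread effort read about 0.10 N m with the bar held. It then climbed through 0.17 to about 0.22–0.23 N m. That is about 0.34 N m while turning, or 2.3 times the running effort. The readings scattered by 0.03–0.05 N m, so I averaged 7–17 samples at a time. My last 2° added only 0.007 N m to the average, less than I expected and within that scatter.
- **Bar:** I drew it out without load and laid it back in both notches. The last wrist picture puts its ends within about 2 mm of where they started.
- **Final state:** The gripper was open and clear, and the wrist force was about zero.
- **Bystanders:** The tin, jar and tape look unmoved. The network's pixel for the tape shifted 15 rows from the first reading, but in the picture the tape stands where it was, so I put that down to detector error. I did not measure it again.

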